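Zero the coffee grinder and lock the setting

TASK

Zero the coffee grinder on the worktop: turn its winged adjusting screw clockwise (seen from above) until it bottoms, then back it off a quarter of a turn and let go. After that, fold the standing lock lever over until it lies fully down on the housing, and leave the mug, salt box and teaspoon round it where they are.

Things in the scene. Friction and masses are not known exactly. Their poses are not given: they have to be found in the camera images.
- grinder: low white coffee grinder without hopper, 130 (x) x 240 (y) x 70 mm, fixed to the worktop. Origin: centre of its underside; z up, x from its front (grey drawer front, does not open) to its back. At y = +65 mm stands a round aluminium collar, radius 50, top at z = 96 mm, with a rib every 45 degrees; the screw is on its axis. The flat top (z = 70 mm) is free between collar and lever.
- thumbscrew_grip (a point): grip point on the screw's axis, 128 mm above the worktop. The wing is a dark steel upright bar, 42 mm long, 12 thick, 26 tall (113 to 139 mm above the worktop), centred on the axis. The frame turns with it: x along the bar to the end with the bright pointer, y across the 12 mm, z up. Nothing else within 85 mm of the axis is higher than 109 mm. Wall cabinets hang beyond x = 0.56, above z = 0.43 m.
- thumbscrew (a joint): angle of the winged adjusting screw, rad: 0 = bottomed (hard stop), grows as it is backed off, counterclockwise from above; 1.0 to 2.6 at the start, can go to 5.5. It does not rise as it turns, has about 0.08 N m of friction and stays where it is left. A quarter turn is 1.57.
- lock_lever_hinge (a point): middle of the lock lever's hinge, fixed on the grinder at x = 0, y = -100, z = 84 mm of its frame; the hinge axis is parallel to the grinder's x, between two lugs (18 mm either side of the middle at most, 9 mm towards +y and -y, up to 5 mm above the axis). Axes as the grinder's.
- lock_lever_tip (a point): end of the lock lever, 62 mm from its hinge axis. The lever is a dark steel bar 20 mm wide (along the grinder's x) and 9 mm thick, with a flush black rubber sleeve over its last 15 mm.
- lock_lever (a joint): angle of the lock lever, rad: 0 = upright (open), 1.57 = lying flat (locked) and pointing to the grinder's +y, towards the collar, its underside about 10 mm above the flat top; 0 to 0.3 at the start. Hard stops at 0 and 1.57; about 0.1 N m of friction, stays where it is left. It does not change how the screw turns.
- mug: plain white mug, 83 x 115 x 94 mm, standing beyond the grinder's collar end, loose. Origin: centre of its underside. A bystander.
- salt_box: upright carton 39 x 59 x 92 mm, standing beyond the grinder's lever end, loose. Origin: centre of its underside. A bystander.
- teaspoon: teaspoon 132 x 26 x 11 mm with a red handle, lying behind the grinder, loose. Origin: centre of its underside. A bystander.

How it is judged:
On the way, in this order (a step that is already met when the one before it is completed fails the run):
1. the screw is turned clockwise until it bottoms (within 0.08 rad of its stop), the lever still standing (value of joint thumbscrew below 0.08 rad and value of joint lock_lever below 0.6 rad), for 0.1 s.
2. the screw is backed off a quarter turn (1.57 +- 0.22 rad) and let go, the lever still standing (value of joint thumbscrew between 1.35 and 1.79 rad and value of joint lock_lever below 0.6 rad and contact force between the fingers and anything else below 0.5 N), for 0.2 s.
At the end, for the whole second after the job is handed in: The adjusting screw stands a quarter turn (1.57 +- 0.22 rad) back from its stop, the lock lever lies down (over 1.42 rad of its 1.57), and mug, salt box and teaspoon are within 30 mm of where they stood (value of joint thumbscrew between 1.35 and 1.79 rad and value of joint lock_lever above 1.42 rad and distance of each of mug, salt_box, teaspoon from where it was at the start of the episode below 0.03 m); the robot touches nothing.
It fails at once if the mug, the salt box or the teaspoon is moved more than 30 mm or a standing one is tipped (distance of any of mug, salt_box, teaspoon from where it was at the start of the episode above 0.03 m or angle between any of mug, salt_box's own z axis and vertical above 0.5 rad).
It also fails if it takes over 67 s, if anything falls off the work surface, if the arm or the gripper's body presses on something with over 40 N, if the wrist force passes 120 N, or if a joint passes its speed limit or range.

ROBOT

A 6-joint arm with a two-finger parallel gripper is mounted at the origin on a cart in front of the work surface, level with it; the furniture and walls round the work are solid. World frame = base frame: x ahead of the robot, y to its left, z up, the work surface at z = 0. Lengths are in m, angles in rad, forces in N, time in s.
With the tool pointing down it reaches from about 0.375 to 0.9 m from the base axis. Payload 3.1 kg.
Tool frame: the origin (TCP) lies between the finger pads; the fingertips stand 22 mm ahead of it and the grasp point (between the pads) lies 3 mm ahead of it; z points along the fingers, y is the line along which they close (so a half turn about z gives the same grasp; the last joint's range is limited). The gripper opens to 87 mm and grips with 3 to 60 N. Pads are 19 mm wide; open, the fingers measure 117 mm over their backs; the gripper's body (75 mm by 190 mm) begins 51 mm behind the grasp point.
Start: joints at [1.115, 0.527, 1.433, -0, 1.181, -0.178], TCP at [0.171, 0.601, 0.224] pointing down, gripper open.
Joint ranges: [-3.08, 3.08], [-0.75, 2.2], [0.22, 2.44], [-1.43, 4.57], [0, 2.65], [-2.85, 2.85]. Speed limits (rad/s): [2.79, 2.79, 3.14, 3.14, 3.14, 3.14].

INTERFACE

Orientations are given as a unit quaternion [x, y, z, w].
In Python, from rig import robot gives the robot as it stands.
- The arm moves only by the tool move_arm, never from a script. Its argument "series" is text: rows parted by semicolons, each of 6 numbers parted by spaces: the shift along the tool's x, y, z in mm, then the turn, a rotation vector about the tool's x, y, z in degrees. In form: dx dy dz ax ay az; .... A call has 1 to 8 rows; each row is the pose to reach, as a shift and turn from the pose commanded when the call began, along the tool's axes at that moment; what a row does not reach only later rows make up. A row lasts 1/12 s, in which the tool goes at most 41.7 mm and 7.16 degrees, less where a joint would pass 70% of its speed; a pose out of reach is approached as far as the arm can. A call with a gripper value outside its range is refused whole. "jaw" is the opening, from 0 (shut) to 1 (fully open), set as the call begins (left out, the last holds). The fingers move at their own pace and stop on an object; "newtons" is the grip in N (left out, the last holds). Time passes only in rows, so rows that repeat a pose let the fingers close. It gives the time, the measured TCP pose, the force, the opening and the grip force at its end, in the units of the state.
- robot.get_obs(): the state, without advancing time (a new reading comes with each control period).
- robot.camera(name): name is "side" or "top"; returns a dict with "img" (420x560x3 uint8, red, green, blue), "mtx" (3x3 intrinsics, pixels), "world_to_cam" (4x4, takes a point from world to camera coordinates). Camera axes: x right, y down, z forward; pixel columns grow to the right and rows downward; lengths in m; the calibration is good to about 2 mm. A picture is of the moment at which its call begins. There is no depth.
- robot.hand_in(): hands the job in; it is judged then, once.
Trained networks look in a picture, given as the dict that the camera call returned (one of the last four; its "shot" number tells which), for a name from the list of things; names that differ only in an ending like _2 or _b are one class to them, and where a whole thing is asked for, a point or a joint stands for the part that bears it (a point fixed in the world has none). Each returns a list of dicts, best first, with "p" (0 to 1); they miss things now and then, are a little off and sometimes report something else, mostly with a low value. They report only what shows in the picture. A call takes as long as a camera call.
- robot.search_frame(picture, thing): "xyz" ([x, y, z] in m, in world coordinates, good to about 4 mm: the middle of the surface that is visible of it).
- robot.tip_of(picture, thing): "xyz" ([x, y, z] in m, in world coordinates, good to about 4 mm: a listed point, or the origin of a listed thing).
The state is a dict: "time": time; "q": joint angles; "joint_velocities": joint speeds; "joint_torque": joint torques, N m; "position": TCP position; "tool_rot": TCP orientation; "ft_force": force on the tool from outside, world axes, zero at the start; "moment": the same for the moment, N m; "grip_width": finger opening in m; "grip_force": force on a finger pad.
Only numpy, scipy, OpenCV 4.12 (cv2) and the standard library are available. Lean on these libraries where they do the work, as an engineer would, in place of code of your own. Each camera call takes 0.05 s, during which the arm holds its last target. There are 200 camera calls.

## Working session

There is one attempt and no reset: what is moved stays moved. The work goes in short steps, Python scripts to look and compute and a tool call to move; the robot and the scene stay as the last step left them, time stands still between calls to the robot, and variables do not carry over. Pictures are saved under pics/ and viewed, at most 10 in all, crops included, and the job is handed in when it is done.

Besides the shell and the picture viewer there is one more tool, called as a command line: name --argument value ..., lists and objects as JSON in quotes. move_arm: Moves the arm, as the interface text tells. Its arguments: {"type":"object","properties":{"series":{"type":"string"},"jaw":{"type":"number"},"newtons":{"type":"number"}},"required":["series"]}

```bash
mkdir -p pics
python3 - <<'E'
from rig import robot
import cv2,numpy as np
o=robot.get_obs();print(o['time'],o['position'],o['tool_rot'],o['grip_width'])
for n in("side","top"):
    p=robot.camera(n);cv2.imwrite(f"pics/{n}0.png",p["img"][:,:,::-1])
    print(n,np.round(np.linalg.inv(p["world_to_cam"]),3).tolist(),p["mtx"][0])
    for t in("grinder","thumbscrew_grip","lock_lever_hinge","lock_lever_tip","mug","salt_box","teaspoon"):
        print(t,[(round(d["p"],2),np.round(d["xyz"],3).tolist()) for d in robot.tip_of(p,t)[:2]])
E
```

```text
0.0 [0.17104197 0.60038789 0.22320035] [ 1.38458900e-01  9.90367616e-01 -1.00598166e-03 -3.26713474e-04] 0.08680601512273341
side [[0.985, -0.12, 0.123, 0.343], [-0.17, -0.602, 0.78, -1.09], [-0.019, -0.79, -0.613, 0.985], [0.0, 0.0, 0.0, 1.0]] [485.7444104    0.         277.64802671]
grinder [(0.65, [0.447, -0.117, -0.002])]
thumbscrew_grip [(0.7, [0.465, -0.055, 0.13])]
lock_lever_hinge [(0.71, [0.424, -0.218, 0.086])]
lock_lever_tip [(0.48, [0.431, -0.203, 0.141])]
mug [(0.87, [0.581, 0.101, 0.0])]
salt_box [(0.58, [0.44, -0.377, 0.004])]
teaspoon [(0.54, [0.566, -0.107, -0.002])]
top [[-0.022, -0.992, 0.127, 0.296], [-1.0, 0.022, -0.002, 0.022], [-0.001, -0.127, -0.992, 1.686], [0.0, 0.0, 0.0, 1.0]] [543.60867383   0.         286.79799646]
grinder [(0.65, [0.451, -0.12, -0.0])]
thumbscrew_grip [(0.46, [0.462, -0.056, 0.127]), (0.17, [0.436, -0.379, 0.002])]
lock_lever_hinge [(0.75, [0.425, -0.214, 0.086]), (0.44, [0.451, -0.116, -0.002])]
lock_lever_tip [(0.46, [0.43, -0.196, 0.141])]
mug [(0.73, [0.583, 0.1, -0.003])]
salt_box [(0.62, [0.436, -0.382, 0.002])]
teaspoon [(0.55, [0.562, -0.114, 0.002])]
```

Run:
```python
import cv2,numpy as np
a=cv2.imread("pics/side0.png");b=cv2.imread("pics/top0.png")
cv2.imwrite("pics/v0.png",a)
from rig import robot
p=robot.camera("top")
P=p["mtx"]@(p["world_to_cam"]@[0.463,-.0555,.135,1])[:3];u,v=(P[:2]/P[2]).astype(int);print(u,v)
c=cv2.resize(b[v-40:v+90,u-70:u+110],None,fx=4,fy=4,interpolation=cv2.INTER_CUBIC);cv2.imwrite("pics/v1.png",c)
```

```text
313 230
```

View pics/v0.png

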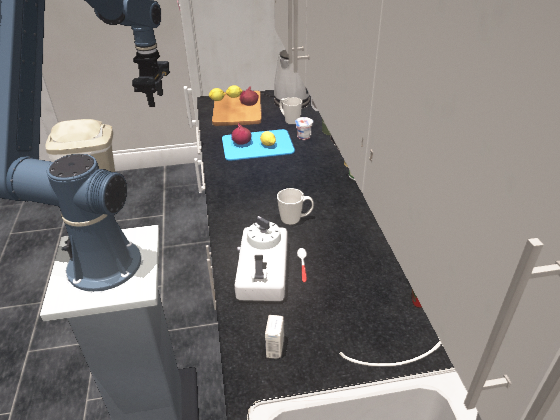

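View pics/v1.png

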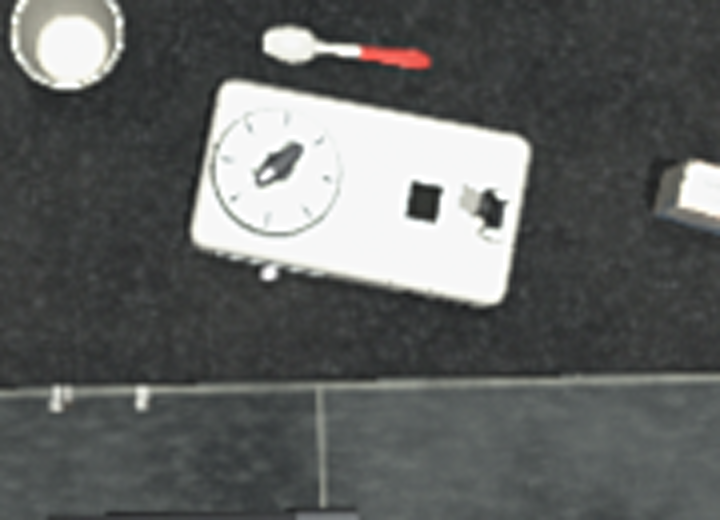

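```bash
cat > h.py <<'E'
from rig import robot
import numpy as np
from scipy.spatial.transform import Rotation as R
def go(pos,yaw,yaw0=None):
    "yaw: tool-y heading deg; prints shift & turn from measured pose"
    o=robot.get_obs();r=R.from_quat(o["tool_rot"])
    c,s=np.cos(np.radians(yaw)),np.sin(np.radians(yaw))
    T=R.from_matrix(np.array([[-s,c,0],[c,s,0],[0,0,-1]]))
    print("d",np.round(r.inv().apply(np.array(pos)-o["position"])*1e3,1),"rot",np.round((r.inv()*T).as_rotvec(degrees=True),1))
E
python3 - <<'E'
from h import *
import cv2
p=robot.camera("top")
g=cv2.cvtColor(p["img"],cv2.COLOR_RGB2GRAY)
H=p["mtx"]@p["world_to_cam"][:3]
H=H@np.array([[1,0,0],[0,1,0],[0,0,.137],[0,0,1.]]).reshape(4,3)  # plane z=.137
yy,xx=np.mgrid[0:420,0:560];w=np.linalg.inv(H)@np.stack([xx.ravel(),yy.ravel(),np.ones(xx.size)]);w=(w[:2]/w[2]).T
m=(np.hypot(*(w-[.463,-.0555]).T)<.028)&(g.ravel()<130)
q=w[m];mu=q.mean(0);ev,V=np.linalg.eigh(np.cov((q-mu).T));print(len(q),mu,ev**.5,np.degrees(np.arctan2(V[1,1],V[0,1])))
go([.463,-.0555,.22],40)
E
```

```text
50 [ 0.46284419 -0.05485421] [0.00454947 0.00921055] 129.11708883625138
d [-460.5 -551.4    4.2] rot [-0.  -0.  34.1]
```

move_arm --series "-153 -184 0 0 0 11;-153 -184 0 0 0 11;-307 -368 0 0 0 23;-307 -368 0 0 0 23;-307 -368 0 0 0 23;-460 -551 4 0 0 35;-460 -551 4 0 0 35;-460 -551 4 0 0 35" --jaw 0.6

```text
time: 1.57
position: [0.307, 0.2947, 0.2235]
tool_rot: [0.431, 0.902, 0.0, 0.0]
ft_force: [0.3, 0.8, 0.5]
grip_width: 0.0529
grip_force: 0.0
```

```bash
python3 -c "
from h import *
go([.463,-.0555,.19],39);print(robot.get_obs()['q'])"
```

```text
d [-370.4  -98.9   33.5] rot [ 0.1  0.  -0. ]
[ 5.01161341e-01  2.60198701e-01  1.90947370e+00 -6.47055806e-05
  9.70723181e-01 -1.78707237e-01]
```

move_arm --series "-370 -99 10 0 0 0;-370 -99 10 0 0 0;-370 -99 10 0 0 0;-370 -99 10 0 0 0;-370 -99 10 0 0 0;-370 -99 10 0 0 0;-370 -99 10 0 0 0;-370 -99 10 0 0 0"

```text
time: 2.23
position: [0.4432, -0.0101, 0.2148]
tool_rot: [0.43, 0.903, 0.0, 0.0]
ft_force: [1.5, 0.1, 0.6]
grip_width: 0.0521
grip_force: 0.0
```

move_arm --series "0 0 0 0 0 0;0 0 0 0 0 0;0 0 0 0 0 0"

```text
time: 2.48
position: [0.442, -0.0077, 0.2143]
tool_rot: [0.43, 0.903, 0.0, -0.001]
ft_force: [-0.8, -0.0, 0.9]
grip_width: 0.0522
grip_force: 0.0
```

```bash
python3 -c "
from h import *
go([.463,-.055,.134],39);print(robot.get_obs()['q'])"
```

```text
d [-50.1 -13.4  80.3] rot [-0.  -0.1  0. ]
[-2.71597402e-01  2.98193960e-01  1.88324209e+00  4.40023136e-04
  9.61509362e-01 -9.52771408e-01]
```

Go above, then look before descending.

move_arm --series "-25 -7 10 0 0 0;-50 -13 20 0 0 0;-50 -13 40 0 0 0;-50 -13 40 0 0 0;-50 -13 40 0 0 0;-50 -13 40 0 0 0"

```text
time: 2.98
position: [0.4632, -0.0532, 0.1749]
tool_rot: [0.429, 0.903, 0.0, -0.001]
ft_force: [0.1, 0.4, 0.3]
grip_width: 0.0521
grip_force: 0.0
```

Run:
```python
from h import *
import cv2
go([.463,-.055,.134],39)
p=robot.camera("side");q=p["img"]
for t in("thumbscrew_grip","lock_lever_hinge","lock_lever_tip"): print(t,[(round(d["p"],2),np.round(d["xyz"],3).tolist()) for d in robot.tip_of(p,t)[:2]])
P=p["mtx"]@(p["world_to_cam"]@[0.463,-.0555,.14,1])[:3];u,v=(P[:2]/P[2]).astype(int)
cv2.imwrite("pics/v2.png",cv2.resize(q[v-60:v+60,u-70:u+70],None,fx=5,fy=5,interpolation=cv2.INTER_CUBIC)[:,:,::-1])
```

```text
d [-1.3 -1.3 40.9] rot [-0.  -0.1  0.2]
thumbscrew_grip [(0.57, [0.467, -0.056, 0.128])]
lock_lever_hinge [(0.94, [0.425, -0.216, 0.086])]
lock_lever_tip [(0.64, [0.429, -0.198, 0.139])]
```

View pics/v2.png

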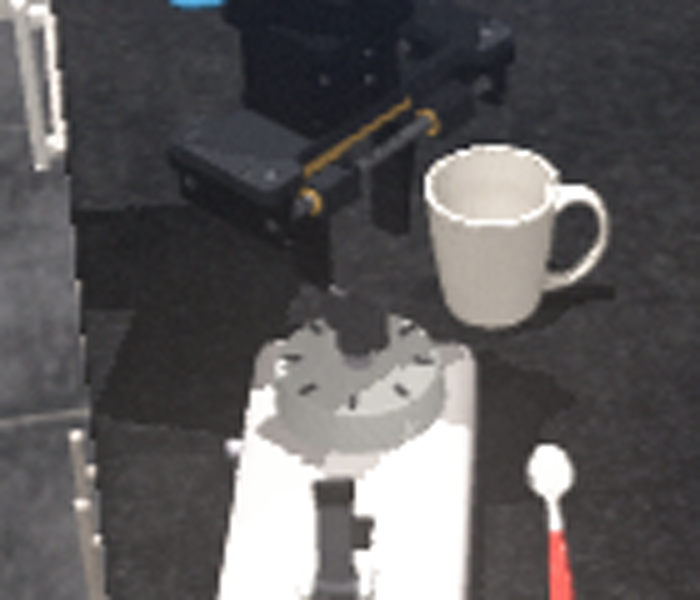

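The fingers (about (318,265) and (392,210)) straddle the wing at (355,315), aligned across it; the lever stands at (338,530). Descend and grip.

move_arm --series "-1 -1 20 0 0 0;-1 -1 41 0 0 0;-1 -1 41 0 0 0;-1 -1 41 0 0 0"

```text
time: 3.52
position: [0.4633, -0.0558, 0.1333]
tool_rot: [0.43, 0.903, -0.0, -0.001]
ft_force: [0.1, 0.1, 0.2]
grip_width: 0.0522
grip_force: 0.0
```

move_arm --series "0 0 0 0 0 0;0 0 0 0 0 0;0 0 0 0 0 0;0 0 0 0 0 0;0 0 0 0 0 0;0 0 0 0 0 0" --jaw 0 --newtons 20

```text
time: 4.02
position: [0.464, -0.0563, 0.1338]
tool_rot: [0.43, 0.903, 0.0, 0.0]
ft_force: [0.2, 0.5, -0.0]
grip_width: 0.0201
grip_force: 0.0
```

```bash
python3 -c "
from h import *
o=robot.get_obs();print(o['q'],o['moment'],o['ft_force'],o['grip_width'],o['grip_force'],o['position'])"
```

```text
[-3.60514993e-01  4.67158854e-01  1.90917763e+00 -2.10597439e-05
  7.64631315e-01 -1.04263884e+00] [-0.08430904 -0.06187442  0.03853647] [ 0.21232365  0.53712442 -0.04027447] 0.020091300268956697 0.0 [ 0.46401227 -0.05630732  0.13379916]
```

move_arm --series "0 0 0 0 0 0;0 0 0 0 0 0;0 0 0 0 0 0;0 0 0 0 0 0"

```text
time: 4.35
position: [0.4654, -0.0553, 0.1337]
tool_rot: [0.431, 0.903, 0.002, 0.001]
ft_force: [3.5, 5.8, 0.0]
grip_width: 0.0121
grip_force: 20.0
```

move_arm --series "0 0 0 0 0 4;0 0 0 0 0 8;0 0 0 0 0 12;0 0 0 0 0 16;0 0 0 0 0 20;0 0 0 0 0 20"

```text
time: 4.85
position: [0.4643, -0.0559, 0.1337]
tool_rot: [0.581, 0.814, 0.001, 0.0]
ft_force: [1.3, 1.9, 2.5]
grip_width: 0.0116
grip_force: 20.0
```

```bash
cat > s.py <<'E'
from h import *
o=robot.get_obs();r=R.from_quat(o['tool_rot']).as_matrix()
print('yaw',np.degrees(np.arctan2(r[1,1],r[0,1])),'q6',o['q'][5],'M',o['moment'],'F',o['ft_force'],'tq6',o['joint_torque'][5],o['grip_width'],o['grip_force'],o['position'])
E
python3 s.py
```

```text
yaw 19.000551851699285 q6 -0.6924623558838771 M [ 0.32945444 -0.15307605 -0.01629932] F [1.25822891 1.87974839 2.5447649 ] tq6 0.370144871994853 0.011600149176972675 20.001554489135742 [ 0.46429832 -0.05585726  0.13369867]
```

move_arm --series "0 0 0 0 0 5;0 0 0 0 0 10;0 0 0 0 0 15;0 0 0 0 0 20;0 0 0 0 0 25;0 0 0 0 0 30;0 0 0 0 0 35;0 0 0 0 0 35"

```text
time: 5.52
position: [0.4621, -0.0559, 0.1337]
tool_rot: [0.798, 0.602, -0.001, -0.001]
ft_force: [-3.8, 1.2, 6.0]
grip_width: 0.0117
grip_force: 20.0
```

```bash
python3 s.py
```

```text
yaw -15.933393354410104 q6 -0.08183549339982207 M [-0.02725565  0.70542277  0.03155802] F [-3.80370233  1.17470953  6.02956477] tq6 0.42600274085998535 0.011672886606969758 20.003138780593872 [ 0.46207369 -0.0558512   0.13367476]
```

move_arm --series "0 0 0 0 0 5;0 0 0 0 0 10;0 0 0 0 0 15;0 0 0 0 0 20;0 0 0 0 0 20;0 0 0 0 0 20"

```text
time: 6.02
position: [0.4609, -0.0553, 0.1336]
tool_rot: [0.89, 0.456, -0.002, -0.002]
ft_force: [-5.1, 2.1, 8.5]
grip_width: 0.0117
grip_force: 20.0
```

```bash
python3 s.py
```

```text
yaw -35.796219847875804 q6 0.26468047767756586 M [ 0.17973446  0.99952385 -0.06494045] F [-5.11828966  2.12085499  8.49995706] tq6 -0.022992045851424336 0.011684043455931447 20.010312795639038 [ 0.46090252 -0.05526832  0.13363903]
```

move_arm --series "0 0 0 0 0 5;0 0 0 0 0 10;0 0 0 0 0 15;0 0 0 0 0 20;0 0 0 0 0 20;0 0 0 0 0 20"

```text
time: 6.52
position: [0.46, -0.0544, 0.1336]
tool_rot: [0.956, 0.294, -0.003, -0.003]
ft_force: [-6.0, 3.8, 10.2]
grip_width: 0.0119
grip_force: 20.0
```

```bash
python3 s.py
```

```text
yaw -55.82312518362778 q6 0.6137096609478315 M [ 0.60561741  1.15070265 -0.05200044] F [-6.019414    3.81878208 10.18023666] tq6 -0.017821359797380865 0.01193965970455366 20.01275986433029 [ 0.46001018 -0.05439519  0.13363693]
```

move_arm --series "0 0 0 0 0 5;0 0 0 0 0 10;0 0 0 0 0 15;0 0 0 0 0 20;0 0 0 0 0 20;0 0 0 0 0 20"

```text
time: 7.02
position: [0.4594, -0.0532, 0.1336]
tool_rot: [0.992, 0.123, -0.004, -0.003]
ft_force: [-6.1, 7.0, 11.3]
grip_width: 0.012
grip_force: 20.0
```

```bash
python3 s.py
```

```text
yaw -75.86820713875548 q6 0.9627788258852721 M [ 1.26771915  1.13890605 -0.05641543] F [-6.10651265  6.98835747 11.26596406] tq6 -0.010261011484544724 0.011950666674815211 20.010574758052826 [ 0.45944844 -0.05323031  0.13362297]
```

move_arm --series "0 0 0 0 0 5;0 0 0 0 0 10;0 0 0 0 0 15;0 0 0 0 0 15;0 0 0 0 0 15"

```text
time: 7.43
position: [0.4593, -0.0523, 0.1336]
tool_rot: [1.0, -0.008, -0.005, -0.004]
ft_force: [-5.0, 10.3, 12.8]
grip_width: 0.0118
grip_force: 20.0
```

```bash
python3 s.py
```

```text
yaw -90.91532855447589 q6 1.2245472007412204 M [ 1.90262966  1.06139726 -0.05997398] F [-5.0005457  10.30698644 12.83617942] tq6 -0.00323651431244798 0.011820957097060061 20.00643163919449 [ 0.4593113  -0.0523154   0.13360769]
```

move_arm --series "0 0 0 0 0 4;0 0 0 0 0 8;0 0 0 0 0 8;0 0 0 0 0 8"

```text
time: 7.77
position: [0.4594, -0.0518, 0.1336]
tool_rot: [0.997, -0.078, -0.005, -0.004]
ft_force: [-5.3, 12.2, 12.6]
grip_width: 0.0113
grip_force: 20.0
```

```bash
python3 s.py
```

```text
yaw -98.93288661313443 q6 1.364048559414751 M [2.22424575 0.94422371 0.01746801] F [-5.27840336 12.15610526 12.59683904] tq6 0.025923008797690272 0.011313277450871915 20.002848207950592 [ 0.45937312 -0.05184217  0.13361725]
```

move_arm --series "0 0 0 0 0 3;0 0 0 0 0 6;0 0 0 0 0 6;0 0 0 0 0 6"

```text
time: 8.1
position: [0.4594, -0.0516, 0.1336]
tool_rot: [0.992, -0.129, -0.005, -0.004]
ft_force: [-4.4, 13.6, 12.5]
grip_width: 0.0116
grip_force: 20.4
```

```bash
python3 s.py
```

```text
yaw -104.84141970391421 q6 1.4675809930953632 M [2.44019977 0.85138165 0.33797493] F [-4.36438202 13.62565278 12.53873464] tq6 0.37575175054371357 0.011593822460375606 20.385782718658447 [ 0.45937873 -0.0516188   0.13359028]
```

move_arm --series "0 0 0 0 0 3;0 0 0 0 0 3;0 0 0 0 0 3"

```text
time: 8.35
position: [0.4594, -0.0517, 0.1335]
tool_rot: [0.988, -0.155, -0.005, -0.003]
ft_force: [-3.8, 13.4, 12.0]
grip_width: 0.0125
grip_force: 21.1
```

```bash
python3 s.py
```

```text
yaw -107.81242432328438 q6 1.5196271295877477 M [2.42361514 0.88968214 0.41016046] F [-3.80660844 13.4177679  12.03535334] tq6 0.4683299269527197 0.01248198693887289 21.062814861070365 [ 0.45943835 -0.05165849  0.13353145]
```

move_arm --series "0 0 0 0 0 -6;0 0 0 0 0 -12;0 0 0 0 0 -18;0 0 0 0 0 -24;0 0 0 0 0 -30;0 0 0 0 0 -36;0 0 0 0 0 -42;0 0 0 0 0 -48"

```text
time: 9.02
position: [0.46, -0.0541, 0.1336]
tool_rot: [0.965, 0.263, -0.003, -0.003]
ft_force: [-5.3, 3.4, 10.4]
grip_width: 0.0117
grip_force: 20.0
```

move_arm --series "0 0 0 0 0 -6;0 0 0 0 0 -12;0 0 0 0 0 -18;0 0 0 0 0 -24;0 0 0 0 0 -30;0 0 0 0 0 -36;0 0 0 0 0 -42;0 0 0 0 0 -47"

```text
time: 9.68
position: [0.4623, -0.0558, 0.1336]
tool_rot: [0.78, 0.626, -0.001, -0.001]
ft_force: [-1.7, 1.0, 4.4]
grip_width: 0.0116
grip_force: 20.0
```

```bash
python3 s.py
```

```text
yaw -12.528653265441493 q6 -0.14172781596958664 M [ 0.00141753  0.45621673 -0.03788153] F [-1.74418006  0.95301761  4.35861844] tq6 0.5166429094970226 0.011559624535417066 20.005311369895935 [ 0.46230955 -0.05580711  0.13361718]
```

move_arm --series "0 0 0 0 0 0;0 0 0 0 0 0;0 0 0 0 0 0;0 0 0 0 0 0;0 0 0 0 0 0;0 0 0 0 0 0;0 0 0 0 0 0;0 0 0 0 0 0" --jaw 0.6

```text
time: 10.35
position: [0.4639, -0.0563, 0.1334]
tool_rot: [0.782, 0.623, 0.0, 0.0]
ft_force: [0.6, -0.2, -0.2]
grip_width: 0.0509
grip_force: 0.0
```

move_arm --series "0 0 -30 0 0 0;0 0 -60 0 0 0;0 0 -60 0 0 0;0 0 -60 0 0 0"

```text
time: 10.68
position: [0.4651, -0.0567, 0.1949]
tool_rot: [0.782, 0.623, 0.001, 0.002]
ft_force: [-0.2, 0.5, 0.4]
grip_width: 0.0521
grip_force: 0.0
```

```bash
python3 s.py; python3 -c "
from h import *
go([.4195,-.238,.19],78)"
```

```text
yaw -12.915468254149015 q6 -0.13498745082770894 M [-0.09945439  0.01303688 -0.00287184] F [-0.23748633  0.46879817  0.41263551] tq6 0.002138445488526486 0.05210948220514126 0.0 [ 0.46505853 -0.05666996  0.19490757]
d [-186.9   -3.9    5. ] rot [  0.2   0.2 -90.9]
```

move_arm --series "-40 -1 0 0 0 0;-80 -2 0 0 0 0;-120 -2 0 0 0 0;-160 -3 0 0 0 0;-194 -4 0 0 0 0;-194 -4 0 0 0 0;-194 -4 0 0 0 0;-194 -4 0 0 0 0" --jaw 0

```text
time: 11.35
position: [0.4157, -0.2435, 0.1923]
tool_rot: [0.782, 0.623, -0.0, -0.002]
ft_force: [0.0, 0.2, 0.9]
grip_width: 0.0065
grip_force: 0.0
```

Run:
```python
from h import *
import cv2
go([.418,-.245,.150],-13)
p=robot.camera("side");t=robot.camera("top")
for a in(p,t):
  for n in("thumbscrew_grip","lock_lever_hinge","lock_lever_tip"): print(n,[(round(d["p"],2),np.round(d["xyz"],3).tolist()) for d in robot.tip_of(a,n)[:2]])
cs=[]
for a in(p,t):
  P=a["mtx"]@(a["world_to_cam"]@[0.44,-.14,.12,1])[:3];u,v=(P[:2]/P[2]).astype(int)
  cs.append(cv2.resize(a["img"][v-65:v+65,u-65:u+65],(400,400),interpolation=cv2.INTER_CUBIC))
cv2.imwrite("pics/v3.png",np.hstack(cs)[:,:,::-1])
```

```text
d [-1.   2.7 42.3] rot [-0.2 -0.1  0. ]
thumbscrew_grip []
lock_lever_hinge [(0.81, [0.425, -0.215, 0.085])]
lock_lever_tip [(0.55, [0.428, -0.202, 0.142]), (0.24, [0.439, -0.378, 0.008])]
thumbscrew_grip [(0.39, [0.463, -0.057, 0.129]), (0.2, [0.45, -0.119, -0.001])]
lock_lever_hinge [(0.72, [0.427, -0.218, 0.082])]
lock_lever_tip [(0.48, [0.428, -0.194, 0.144])]
```

View pics/v3.png

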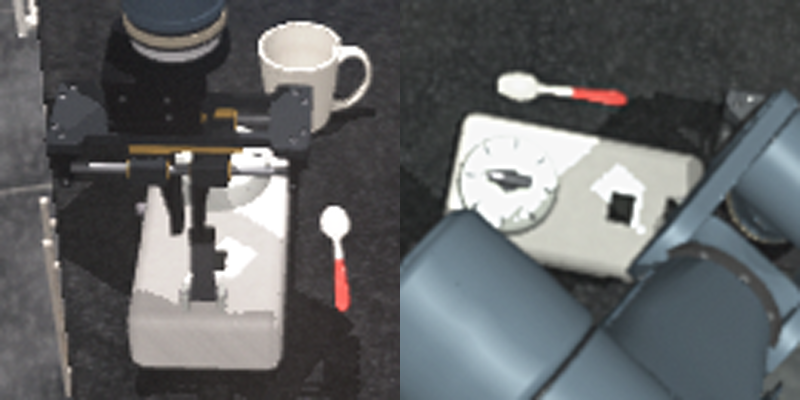

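The top crop shows the wing at (508,180) lying along the grinder's y as wanted; in the side crop the lever stands at (208,265) and the fingers hang clear. Descend behind the lever.

move_arm --series "-1 3 0 0 0 0;-1 3 20 0 0 0;-1 3 42 0 0 0;-1 3 42 0 0 0;-1 3 42 0 0 0"

```text
time: 12.17
position: [0.4189, -0.2456, 0.1509]
tool_rot: [0.782, 0.623, -0.0, -0.001]
ft_force: [-0.4, -0.4, 0.7]
grip_width: 0.0
grip_force: 0.0
```

Run:
```python
from h import *
h=np.array([.425,-.216]);gy=np.array([.225,.974])
for f in(.3,.6,.9,1.2,1.57):
    e=np.array([45*np.sin(f)-4.5*np.cos(f),45*np.cos(f)+4.5*np.sin(f)])/1e3
    go([*(h+gy*(e[0]-.0095)),.106+e[1]],-13)
print(robot.get_obs()['ft_force'],robot.get_obs()['position'],robot.get_obs()['grip_width'])
```

```text
d [29.7 -0.7  0.6] rot [-0.1 -0.1  0.1]
d [42.4 -0.6  5.3] rot [-0.1 -0.1  0.1]
d [53.1 -0.6 13.5] rot [-0.1 -0.1  0.1]
d [61.  -0.6 24.5] rot [-0.1 -0.1  0.1]
d [65.6 -0.5 40.4] rot [-0.1 -0.1  0.1]
[-0.39664354 -0.44263402  0.6520827 ] [ 0.41889696 -0.24558236  0.15087865] 2.4028976073969257e-05
```

move_arm --series "15 0 0 0 0 0;30 0 0 0 0 0;36 0 3 0 0 0;42 0 6 0 0 0;48 0 10 0 0 0;54 0 14 0 0 0;58 0 19 0 0 0;58 0 19 0 0 0"

```text
time: 12.83
position: [0.4341, -0.1848, 0.1355]
tool_rot: [0.784, 0.621, 0.004, -0.001]
ft_force: [2.4, 13.4, 21.3]
grip_width: 0.0003
grip_force: 10.5
```

move_arm --series "3 0 6 0 0 0;5 0 11 0 0 0;7 0 17 0 0 0;8 0 23 0 0 0;8 0 24 0 0 0;8 0 25 0 0 0;8 0 25 0 0 0;8 0 25 0 0 0"

```text
time: 13.5
position: [0.4339, -0.182, 0.1072]
tool_rot: [0.782, 0.623, -0.0, -0.0]
ft_force: [0.7, -0.0, 0.6]
grip_width: 0.0003
grip_force: 0.2
```

```bash
python3 s.py
```

```text
yaw -12.93103231129995 q6 -0.40927526176288564 M [-0.12496382 -0.02933181 -0.00317401] F [ 0.68832593 -0.0359467   0.6271529 ] tq6 -0.002899283717852086 0.0002590092537968591 0.2337378408992663 [ 0.43385681 -0.1820067   0.10715667]
```

move_arm --series "0 0 3 0 0 0;0 0 3 0 0 0;0 0 3 0 0 0"

```text
time: 13.75
position: [0.4339, -0.1818, 0.1043]
tool_rot: [0.782, 0.623, -0.0, -0.0]
ft_force: [0.1, -0.9, -0.2]
grip_width: 0.0009
grip_force: 0.3
```

Run:
```python
from h import *
import cv2
p=robot.camera("side");t=robot.camera("top")
for a in(p,t):
  for n in("lock_lever_hinge","lock_lever_tip"): print(n,[(round(d["p"],2),np.round(d["xyz"],3).tolist()) for d in robot.tip_of(a,n)[:2]])
a=p
P=a["mtx"]@(a["world_to_cam"]@[0.43,-.19,.1,1])[:3];u,v=(P[:2]/P[2]).astype(int)
cv2.imwrite("pics/v4.png",cv2.resize(a["img"][v-50:v+50,u-60:u+60],None,fx=6,fy=6,interpolation=cv2.INTER_CUBIC)[:,:,::-1])
```

```text
lock_lever_hinge [(0.83, [0.426, -0.216, 0.086])]
lock_lever_tip [(0.52, [0.441, -0.161, 0.098])]
lock_lever_hinge []
lock_lever_tip []
```

View pics/v4.png

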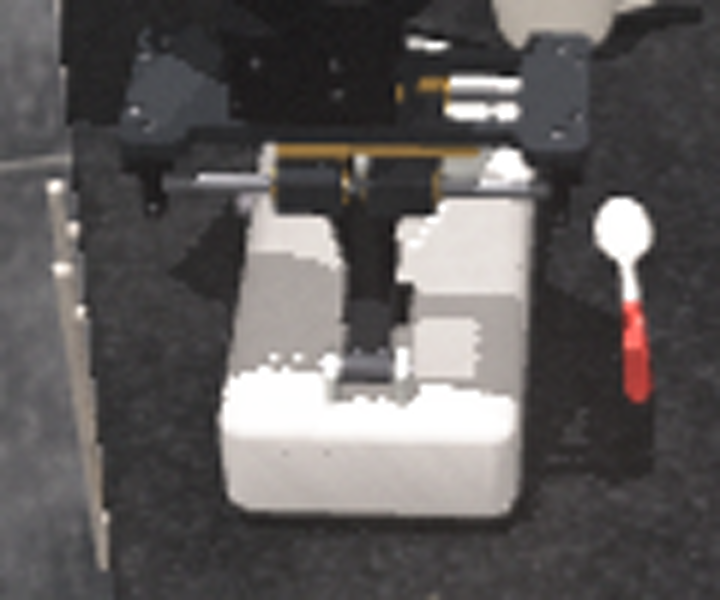

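move_arm --series "0 0 -15 0 0 0;0 0 -30 0 0 0;0 0 -60 0 0 0;-30 0 -90 0 0 0;-60 0 -90 0 0 0;-100 0 -90 0 0 0;-100 0 -90 0 0 0;-100 0 -90 0 0 0"

```text
time: 14.72
position: [0.4112, -0.2809, 0.1945]
tool_rot: [0.783, 0.622, 0.0, 0.0]
ft_force: [-0.9, 0.8, 0.0]
grip_width: 0.0004
grip_force: 0.0
```

```bash
python3 s.py
python3 - <<'E'
from h import *
import cv2
p=robot.camera("side");t=robot.camera("top")
for a in(p,t):
  for n in("lock_lever_hinge","lock_lever_tip","thumbscrew_grip","mug","salt_box","teaspoon"): print(n,[(round(d["p"],2),np.round(d["xyz"],3).tolist()) for d in robot.tip_of(a,n)[:2]])
cs=[]
for a in(p,t):
  P=a["mtx"]@(a["world_to_cam"]@[0.44,-.16,.09,1])[:3];u,v=(P[:2]/P[2]).astype(int)
  cs.append(cv2.resize(a["img"][v-50:v+50,u-50:u+50],(400,400),interpolation=cv2.INTER_CUBIC))
cv2.imwrite("pics/v5.png",np.hstack(cs)[:,:,::-1])
E
```

```text
yaw -13.124898634424948 q6 -0.5951282262845664 M [-0.07978398  0.04880797 -0.02577023] F [-0.92392757  0.75744001  0.02683283] tq6 -0.04433572059497237 0.0004189042812419192 0.0 [ 0.41121237 -0.28091759  0.19452719]
lock_lever_hinge [(0.58, [0.426, -0.216, 0.089])]
lock_lever_tip [(0.53, [0.44, -0.16, 0.098])]
thumbscrew_grip [(0.6, [0.467, -0.054, 0.124]), (0.36, [0.581, 0.099, -0.002])]
mug [(0.56, [0.577, 0.099, 0.002])]
salt_box [(0.56, [0.437, -0.376, 0.007])]
teaspoon [(0.72, [0.563, -0.112, 0.001])]
lock_lever_hinge [(0.9, [0.426, -0.215, 0.082])]
lock_lever_tip [(0.74, [0.44, -0.155, 0.103])]
thumbscrew_grip [(0.54, [0.463, -0.055, 0.129]), (0.3, [0.44, -0.156, 0.102])]
mug [(0.97, [0.583, 0.099, -0.005])]
salt_box []
teaspoon [(0.74, [0.563, -0.116, 0.002])]
```

View pics/v5.png

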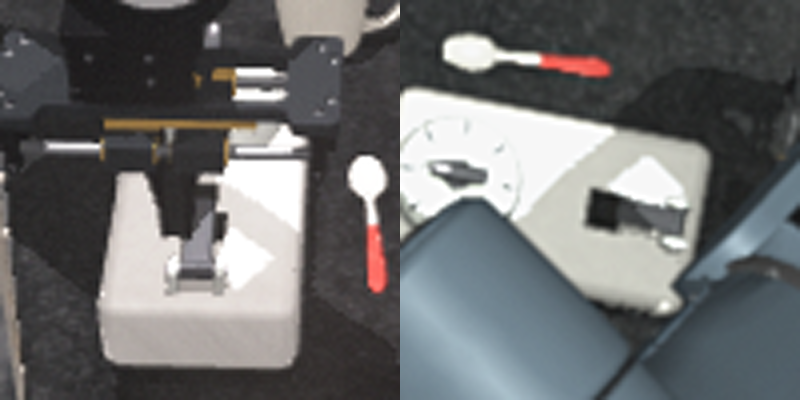

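Run:
```python
from h import *
import cv2
p=robot.camera("side");o=robot.get_obs()
r=R.from_quat(o["tool_rot"])
f=lambda X:(lambda P:P[:2]/P[2])(p["mtx"]@(p["world_to_cam"]@[*X,1])[:3])
c=f([0.44,-.16,.09]).astype(int)-50
print("TCP",(f(o["position"])-c)*6,"tip",(f(o["position"]+r.apply([0,0,.022]))-c)*6,"hinge",(f([.425,-.216,.084])-c)*6,"tip",(f([.44,-.158,.099])-c)*6)
q=p["img"][c[1]:c[1]+100,c[0]:c[0]+100]
q=cv2.resize(q,(600,600),interpolation=cv2.INTER_CUBIC);q=np.clip(q.astype(float)*1.8+20,0,255).astype(np.uint8)
cv2.imwrite("pics/v6.png",q[:,:,::-1])
```

```text
TCP [263.20509354 328.2142405 ] tip [265.99210298 368.74354341] hinge [287.23310674 408.23945226] tip [301.22478099 285.76861282]
```

View pics/v6.png

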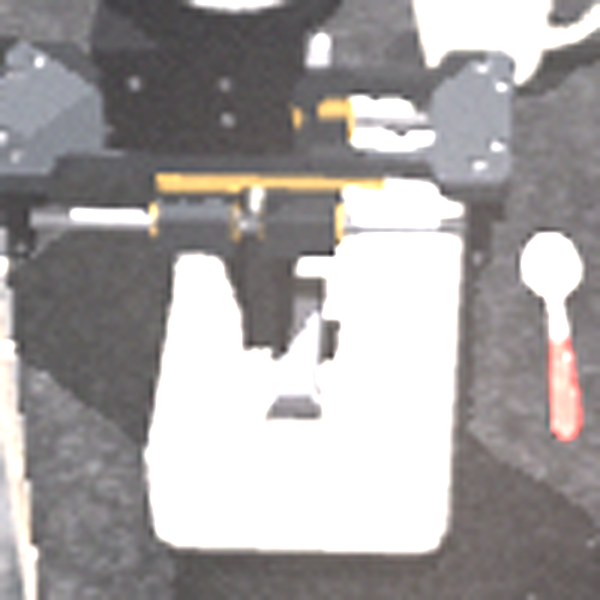

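move_arm --series "40 0 0 0 0 0;80 0 0 0 0 0;112 0 0 0 0 0;112 0 30 0 0 0;112 0 60 0 0 0;112 0 75 0 0 0;112 0 80 0 0 0;112 0 80 0 0 0"

```text
time: 16.13
position: [0.4362, -0.1697, 0.1134]
tool_rot: [0.782, 0.623, -0.0, -0.001]
ft_force: [0.1, -0.3, 0.9]
grip_width: 0.0002
grip_force: 0.0
```

move_arm --series "0 0 4 0 0 0;0 0 8 0 0 0;0 0 8 0 0 0;0 0 8 0 0 0"

```text
time: 16.47
position: [0.4372, -0.1706, 0.107]
tool_rot: [0.782, 0.623, 0.0, 0.001]
ft_force: [-0.0, -0.2, 0.0]
grip_width: 0.0005
grip_force: 0.1
```

move_arm --series "0 0 2 0 0 0;0 0 4 0 0 0;0 0 4 0 0 0;0 0 4 0 0 0"

```text
time: 16.8
position: [0.437, -0.1702, 0.1026]
tool_rot: [0.782, 0.623, 0.0, 0.0]
ft_force: [1.1, 0.5, 1.8]
grip_width: 0.0003
grip_force: 0.7
```

Contact is starting; press further.

move_arm --series "0 0 2 0 0 0;0 0 4 0 0 0;0 0 4 0 0 0;0 0 4 0 0 0"

```text
time: 17.13
position: [0.4365, -0.17, 0.0982]
tool_rot: [0.782, 0.623, -0.0, -0.0]
ft_force: [0.7, -0.2, 0.2]
grip_width: 0.0006
grip_force: 0.2
```

move_arm --series "0 0 2 0 0 0;0 0 4 0 0 0;0 0 4 0 0 0;0 0 4 0 0 0"

```text
time: 17.47
position: [0.4365, -0.17, 0.0942]
tool_rot: [0.782, 0.623, -0.0, -0.0]
ft_force: [0.4, 0.8, 0.5]
grip_width: 0.0005
grip_force: 0.0
```

```bash
python3 s.py
python3 - <<'E'
from h import *
p=robot.camera("side")
print([(round(d["p"],2),np.round(d["xyz"],3).tolist()) for d in robot.tip_of(p,"lock_lever_tip")[:2]])
E
```

```text
yaw -12.897303797600353 q6 -0.38502158242181267 M [-0.08749222  0.11437663  0.00764249] F [0.4186938  0.75646041 0.49407332] tq6 0.0004903891931462567 0.0004915044255129493 0.012015503857583099 [ 0.43645909 -0.16999047  0.09415615]
[(0.42, [0.436, -0.153, 0.084])]
```

move_arm --series "0 0 2 0 0 0;0 0 2 0 0 0;0 0 2 0 0 0"

```text
time: 17.82
position: [0.4367, -0.1701, 0.0924]
tool_rot: [0.782, 0.623, -0.0, -0.0]
ft_force: [-0.6, -0.3, -0.3]
grip_width: 0.0005
grip_force: 0.0
```

move_arm --series "0 0 2 0 0 0;0 0 2 0 0 0;0 0 2 0 0 0"

```text
time: 18.07
position: [0.4367, -0.17, 0.0904]
tool_rot: [0.782, 0.623, 0.0, -0.0]
ft_force: [0.3, 1.0, 0.7]
grip_width: 0.0005
grip_force: 0.6
```

Run:
```python
from h import *
import cv2
p=robot.camera("side")
for n in("lock_lever_tip","lock_lever_hinge"):print([(round(d["p"],2),np.round(d["xyz"],3).tolist()) for d in robot.tip_of(p,n)[:2]])
f=lambda X:(lambda P:P[:2]/P[2])(p["mtx"]@(p["world_to_cam"]@[*X,1])[:3])
c=f([0.44,-.17,.09]).astype(int)-35
o=robot.get_obs()
print("TCP",(f(o["position"])-c)*8,"hinge",(f([.425,-.216,.084])-c)*8,"flat tip top",(f([.439,-.156,.0885])-c)*8,"flat edges",(f([.4488,-.1578,.0885])-c)*8,(f([.4293,-.1533,.0885])-c)*8)
q=p["img"][c[1]:c[1]+70,c[0]:c[0]+70]
q=cv2.resize(q,(560,560),interpolation=cv2.INTER_CUBIC).astype(float)/255
cv2.imwrite("pics/v7.png",(255*q**.5).astype(np.uint8)[:,:,::-1])
```

```text
[(0.47, [0.439, -0.155, 0.08])]
[(0.94, [0.426, -0.214, 0.089]), (0.52, [0.583, 0.096, -0.0])]
TCP [278.03100046 282.23676858] hinge [262.97747566 400.31926968] flat tip top [279.10857576 256.38680028] flat edges [309.09509962 256.1824921 ] [249.0620966  254.70132965]
```

View pics/v7.png

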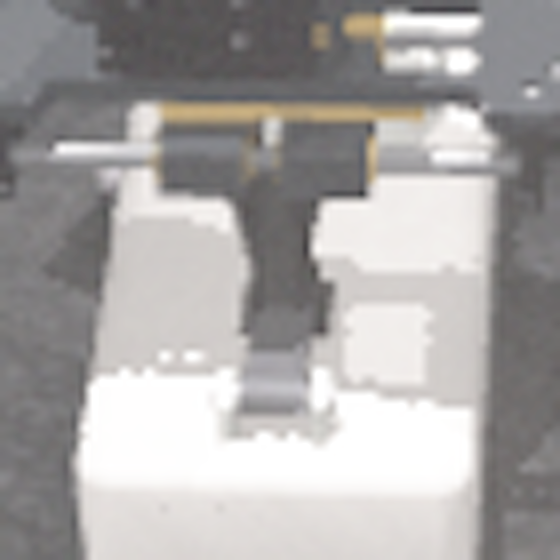

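move_arm --series "0 0 2 0 0 0;0 0 3 0 0 0;0 0 3 0 0 0;0 0 3 0 0 0"

```text
time: 18.55
position: [0.4368, -0.17, 0.0896]
tool_rot: [0.782, 0.623, 0.0, 0.001]
ft_force: [-2.3, 3.1, 23.7]
grip_width: 0.0005
grip_force: 11.4
```

move_arm --series "0 0 2 0 0 0;0 0 3 0 0 0;0 0 3 0 0 0;0 0 3 0 0 0"

```text
time: 18.88
position: [0.437, -0.1701, 0.0889]
tool_rot: [0.782, 0.623, 0.0, 0.001]
ft_force: [-6.7, 5.1, 44.5]
grip_width: 0.0004
grip_force: 22.1
```

move_arm --series "0 0 -10 0 0 0;0 0 -40 0 0 0;0 0 -80 0 0 0;-40 0 -100 0 0 0;-80 0 -100 0 0 0;-120 0 -100 0 0 0;-120 0 -100 0 0 0;-120 0 -100 0 0 0"

```text
time: 19.55
position: [0.4095, -0.2895, 0.1845]
tool_rot: [0.783, 0.621, -0.0, 0.001]
ft_force: [-0.1, 0.9, -0.3]
grip_width: 0.0005
grip_force: 0.0
```

```bash
python3 s.py
python3 - <<'E'
from h import *
import cv2
p=robot.camera("side");t=robot.camera("top")
for a in(p,t):
  for n in("lock_lever_hinge","lock_lever_tip","thumbscrew_grip"): print(n,[(round(d["p"],2),np.round(d["xyz"],3).tolist()) for d in robot.tip_of(a,n)[:2]])
cs=[]
for a in(p,t):
  f=lambda X:(lambda P:P[:2]/P[2])(a["mtx"]@(a["world_to_cam"]@[*X,1])[:3])
  c=f([0.44,-.17,.09]).astype(int)-35
  for nm,X in(("flat tip",[.439,-.156,.0885]),("up20 tip",[.4385,-.158,.1]),("hinge",[.425,-.216,.084])):print(nm,(f(X)-c)*400/70)
  q=cv2.resize(a["img"][c[1]:c[1]+70,c[0]:c[0]+70],(400,400),interpolation=cv2.INTER_CUBIC).astype(float)/255
  cs.append((255*q**.6).astype(np.uint8))
cv2.imwrite("pics/v8.png",np.hstack(cs)[:,:,::-1])
E
```

```text
yaw -13.154186271964917 q6 -0.608687475289169 M [-0.09151576  0.06003149 -0.01065793] F [-0.0560428   0.93896192 -0.32946776] tq6 -0.04330078954808414 0.0005208949301515859 0.0 [ 0.4095379  -0.28950544  0.18452308]
lock_lever_hinge [(0.65, [0.423, -0.219, 0.086])]
lock_lever_tip [(0.6, [0.441, -0.156, 0.076])]
thumbscrew_grip [(0.54, [0.443, -0.154, 0.08]), (0.46, [0.468, -0.054, 0.127])]
lock_lever_hinge [(0.68, [0.428, -0.216, 0.08])]
lock_lever_tip [(0.48, [0.437, -0.152, 0.082]), (0.19, [0.584, 0.098, -0.0])]
thumbscrew_grip [(0.47, [0.46, -0.057, 0.128])]
flat tip [199.3632684  183.13342877]
up20 tip [197.86127197 168.1524303 ]
hinge [187.84105404 285.94233548]
flat tip [175.0191291  207.88917256]
up20 tip [181.37654741 206.71982035]
hinge [291.04810447 233.11011869]
```

View pics/v8.png

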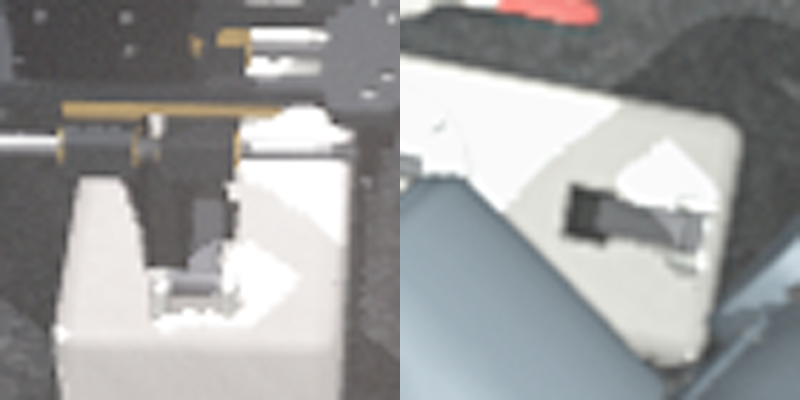

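The lever lies flat: the tip reads about 80 mm, level with the hinge, and it took 44 N on the stop. The robot is clear.

```bash
python3 -c "
from rig import robot
print(robot.hand_in())"
```

```text
the job is handed in; nothing more can be done
None
```

I bottomed the screw, backed it off about a quarter turn and let go, then pressed the lock lever down flat against its stop. The mug and teaspoon read unmoved; the salt box did too, though I last checked it just before the final press on the lever. I handed the job in at about 20 s, and no verdict was returned.

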